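# Clear the strap embosser and prove its end switch

## Task

The strap embosser has stopped because the mallet was left lying in the track of its carriage. Lift the mallet off and lay it flat on the grey felt pad (do not drop it); then test the end switch with the fingers: swing its roller lever away from the carriage until it clicks, without forcing it on to its stop, and let it spring back. Last, slide the carriage by its knob fully home against the end block at the drive box, leaving the other things on the bench where they are.

Things in the scene. Friction and masses are not known exactly. Their poses are not given: they have to be found in the camera images.
- machine: The strap embosser, fixed: a flat aluminium bed 160 mm (its x) by 540 mm (its y), top 24 mm above the bench. Origin under the bed's centre at bench height, z up. The carriage runs along y. At the +y end a dark end block (y 230 to 270 mm, 74 mm high), then the grey drive box (y 271 to 381 mm, 90 mm high). Past the far edge a grey embossing head (x 87 to 137, y 45 to 155 mm, 95 mm high).
- mallet_grip (a point): Grip point of the loose mallet, on the axis of its handle, 27 mm above what it rests on. x points along the handle to the head, z up. Mallet 180 mm long, 0.25 to 0.5 kg: dark round handle, diameter 25 mm, from 105 mm behind this point to 25 mm ahead; then the head, 50 (x) by 80 (y) by 54 mm, wood with white faces. It balances about 40 mm ahead of this point: grip firmly (some 90 N).
- mallet_head (a point): Centre of the mallet's head, 50 mm ahead of the grip point along the handle, 27 mm above what the head rests on; same axes. Lying flat, the mallet rests on its head alone and the handle stands clear.
- mallet: The mallet as a whole; origin on its underside (level with the underside of the head), half-way along its 180 mm, same axes.
- felt_pad: Grey felt pad fixed to the bench, between robot and machine, left or right of the middle: 160 mm (x) by 220 mm (y), 6 mm thick. Origin under its centre at bench height. The mallet's head goes within its outline; the handle may overhang.
- stone_slab: White marble slab fixed to the bench on the other side from the pad: 150 x 200 mm, 30 mm thick, origin under its centre. Not a place for the mallet.
- roller (a point): Centre of the roller of the end-switch lever: black, 30 mm in diameter, 24 mm high (88 to 112 mm above the bench), axis vertical, hanging under the free end of a steel lever 18 mm wide and 8 mm thick (113 to 121 mm above the bench).
- switch_pivot (a point): Pivot of the roller lever, on its vertical shaft, in mid-thickness of the lever; 85 mm from the roller's axis. It stands at x = 55, y = -225 mm of the machine, over the centre of the grey switch housing, 56 x 56 mm, top 104 mm above the bench. The axes are the machine's.
- switch_lever (a joint): Angle of the roller lever, rad. 0 at rest, pointing to the machine's -x from its pivot; grows as the roller is pushed to the machine's -y, away from the carriage (anticlockwise from above). Clicks at 0.45; push to 0.5 to 0.7 for a moment; past 0.85 it is being forced (stop at 1.1). Returned by a spring: 0.12 N m plus 0.6 N m per rad, about 5 N at the roller at the click.
- carriage (a joint): Position of the carriage, m: 0 = home, touching the end block; grows to the machine's -y. It slides with about 2.5 N of friction plus drag and stays where it is left. An aluminium block 110 mm (x) by 100 mm (y), top 65 mm above the bench, with a brass plate on it to 76 mm.
- carriage_knob (a point): Centre of the carriage's black knob: 28 mm in diameter, 30 mm high (102 to 132 mm above the bench), on a 16 mm stem. 65 mm from it, towards the switch, a steel trip dog (30 mm in x, 10 mm thick) stands up to 140 mm above the bench. The axes are the machine's.
- wood_round: Bystander: wooden disc, 84 mm in diameter, 26 mm high, in front of the machine. Leave alone.
- stamp_block: Bystander: brass block 70 x 50 x 30 mm on the marble slab. Leave alone.
- dye_bottle: Bystander: amber bottle, 54 mm in diameter, 110 mm high. Leave alone.
- wax_jar: Bystander: white jar, 64 mm in diameter, 60 mm high, to the right of the machine. Leave alone.
- glue_brush: Bystander: brush lying on the left. Leave alone.
- awl: Bystander: awl, 160 mm long, lying behind the machine. Leave alone.
- stamp_cup: Bystander: dark steel cup, 76 mm in diameter, 90 mm high, with steel stamps standing in it to 160 mm, on the left. Leave alone.

How it is judged:
On the way, in this order (a step that is already met when the one before it is completed fails the run):
1. the mallet lies flat on the felt pad, let go (x of mallet_head in the frame of felt_pad between -0.075 and 0.075 m and y of mallet_head in the frame of felt_pad between -0.105 and 0.105 m and z of mallet_head in the frame of felt_pad between 0.022 and 0.05 m and angle between mallet_head's own x axis and vertical between 1.35 and 1.79 rad and contact force between the fingers and mallet below 0.3 N and linear speed of mallet below 0.03 m/s), for 0.2 s.
2. the roller lever is swung to its click by the fingers (value of joint switch_lever above 0.45 rad and contact force between the fingers and machine above 0.5 N), for 0.1 s.
3. the roller lever is let go and has sprung back (value of joint switch_lever below 0.06 rad and contact force between the fingers and machine below 0.3 N), for 0.1 s.
4. the carriage is fully home (value of joint carriage below 0.006 m and velocity of joint carriage below 0.02 m/s), for 0.2 s.
At the end, for the whole second after the job is handed in: The mallet lies flat on the felt pad, its head's centre within the pad's outline, let go and still; the roller lever is back at rest (under 0.06 rad) after its click; the carriage is within 6 mm of the end block (all of step 1 and all of step 4 and value of joint switch_lever below 0.06 rad); the robot touches nothing.
It fails at once if the roller lever is forced past 0.85 rad towards its stop (value of joint switch_lever above 0.85 rad).
It fails at once if the mallet is dropped (from more than about 4 cm) or thrown (linear speed of mallet above 0.9 m/s and contact force between the fingers and mallet below 0.3 N).
It fails at once if a bystander is moved by more than 40 mm (distance of any of wood_round, stamp_block, dye_bottle, wax_jar, glue_brush, awl, stamp_cup from where it was at the start of the episode above 0.04 m).
It also fails if it takes over 72 s, if anything falls off the work surface, if the arm or the gripper's body presses on something with over 40 N, if the wrist force passes 120 N, or if a joint passes its speed limit or range.

## Robot

A 6-joint arm with a two-finger parallel gripper is mounted at the origin on the work surface. World frame = base frame: x ahead of the robot, y to its left, z up, the work surface at z = 0. Lengths are in m, angles in rad, forces in N, time in s.
With the tool pointing down it reaches from about 0.275 to 0.75 m from the base axis. Payload 10.2 kg.
Tool frame: the origin (TCP) lies midway between the tips of the shut fingers; the grasp point (between the pads) lies 19 mm behind it (env.hold_point_z is the distance from the TCP to the grasp point, in m); x points along the fingers, z is the direction in which the jaws open and shut, and the axes are right-handed (so a half turn about x gives the same grasp; the last joint's range is limited). The gripper opens to 85 mm and grips with 20 to 120 N. Pads are 22 mm wide; open, the fingers measure 114 mm over their backs; the gripper's body (76 mm by 85 mm) begins 54 mm behind the grasp point. The pads swing forward as they close: fully open they stand 13 mm farther back than shut.
Start: joints at [1.061, 0.313, 1.498, -0, 1.331, -0.223], TCP at [0.149, 0.504, 0.231] pointing down, gripper open.
Joint ranges: [-2.94, 2.94], [-0.97, 2.17], [0.19, 2.56], [-1.23, 4.37], [0.02, 3.11], [-2.88, 2.88]. Speed limits (rad/s): [2.39, 2.39, 3.01, 3.14, 3.14, 3.14].

## Interface

Orientations are given as a unit quaternion [x, y, z, w].
In Python, from bench import env, kinematics, monitor, eyes, job gives the robot as it stands. The module is installed in compiled form; this text tells all that it offers. Calls block until the motion is done:
- env.reach(position, orientation): joint-space move of the TCP to a pose.
- env.movel(position, velocity=0.15, frame=None, guard=None): straight line of the TCP; frame=None keeps the orientation; velocity is the mean speed in m/s. With guard (N) it stops when the force on the tool has changed by that much, and returns True; else False.
- env.set_joints(angles): joint-space move.
- env.release() and env.close_gripper(effort=None): open the fingers fully, or close them until they stop; effort is the grip in N (None keeps the last).
- env.hold(seconds).
- kinematics.ik(position, orientation): joint angles nearest the present ones, or None.
- monitor.sense(): the state.
- eyes.grab_frame(name): name is "scene" or "top" or "wrist"; returns a dict with "frame" (400x640x3 uint8, red, green, blue), "mtx" (3x3 intrinsics, pixels), "view" (4x4, takes a point from world to camera coordinates). Camera axes: x right, y down, z forward; pixel columns grow to the right and rows downward; lengths in m; the calibration is good to about 2 mm. A picture is of the moment at which its call begins. There is no depth.
A pose or a line that the arm cannot do raises env.MotionError and nothing moves.
- job.hand_in(): hands the job in, once; it reports no verdict.
The state is a dict: "clock": time; "joints": joint angles; "qvel": joint speeds; "joint_efforts": joint torques, N m; "position": TCP position; "ee_rot": TCP orientation; "contact_force": force on the tool from outside, world axes, zero at the start; "ft_torque": the same for the moment, N m; "finger_gap": opening from 0.0 (shut) to 1.0 (fully open).
Only numpy, scipy, OpenCV 4.12 (cv2) and the standard library are available. Lean on these libraries where they do the work, as an engineer would, in place of code of your own. Each camera call takes 0.05 s, during which the arm holds its last target. There are 200 camera calls.

## Working session

There is one attempt and no reset: what is moved stays moved. The work goes in short steps, each a Python script; the robot and the scene stay as the last script left them, time stands still between calls to the robot, and variables do not carry over. Pictures are saved under pics/ and viewed, about 8 in all and at most 12, crops included, and the job is handed in when it is done.

```bash
mkdir -p pics
cat > h.py <<'E'
import numpy as np, cv2
from bench import env, kinematics, monitor, eyes, job
from scipy.spatial.transform import Rotation as R
def grab(n,save=None):
    f=eyes.grab_frame(n)
    if save: cv2.imwrite('pics/'+save,f['frame'][:,:,::-1])
    return f
def ray(f,u,v,z):
    V=np.array(f['view']);Rm=V[:3,:3];c=-Rm.T@V[:3,3]
    d=Rm.T@np.linalg.inv(f['mtx'])@np.array([u,v,1.]);return c+d*(z-c[2])/d[2]
def proj(f,p):
    V=np.array(f['view']);q=np.array(f['mtx'])@(V[:3,:3]@np.array(p)+V[:3,3]);return q[:2]/q[2]
def down(yaw): # jaw (tool z) axis along yaw in world, tool x down
    x=np.array([0,0,-1.]);z=np.array([np.cos(yaw),np.sin(yaw),0]);return R.from_matrix(np.c_[x,np.cross(z,x),z]).as_quat()
E
python3 - <<'E'
from h import *
import pickle
for n in('top','scene'):
    f=grab(n,n+'.png');pickle.dump(f,open(n+'.pkl','wb'));V=np.array(f['view']);print(n,-V[:3,:3].T@V[:3,3],f['mtx'])
s=monitor.sense();print(s['clock'],s['position'],s['ee_rot'])
E
```

```text
top [0.45812375 0.0090848  1.77517831] [[493.15969656   0.         313.00189834]
 [  0.         493.15969656 200.05478674]
 [  0.           0.           1.        ]]
scene [ 1.02663909 -0.79228968  1.07543733] [[452.97134817   0.         314.74052013]
 [  0.         452.97134817 190.27583103]
 [  0.           0.           1.        ]]
0.1 [0.14841944 0.50334982 0.23081609] [-0.42357999  0.56667894  0.42324774  0.56596495]
```

View pics/top.png

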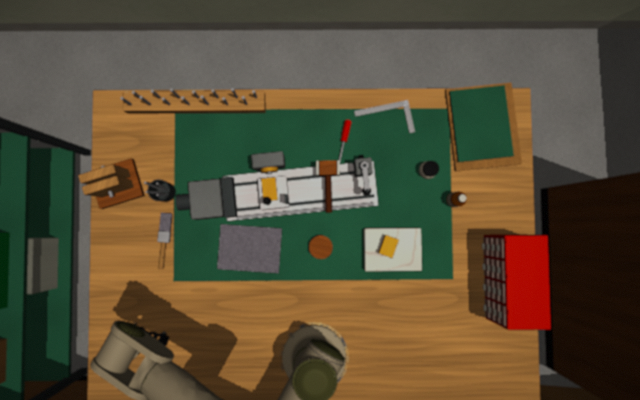

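View pics/scene.png

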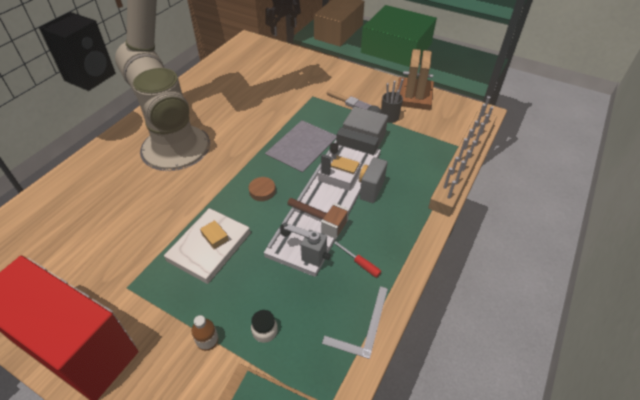

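Top view: the drive box is at about (210,198), the carriage with its brass plate at (269,190), the mallet at (327,185) with its head on the far side, and the switch at (363,178). The pad is at (250,248) on the left and the slab at (393,250). Next I'll enlarge both views of the machine.

Run:
```python
from h import *
a=cv2.imread('pics/top.png')[140:280,175:390];cv2.imwrite('pics/topc.png',cv2.resize(a,None,fx=3.7,fy=3.7,interpolation=cv2.INTER_CUBIC))
a=cv2.imread('pics/scene.png')[100:290,255:400];cv2.imwrite('pics/scc.png',cv2.resize(a,None,fx=3.15,fy=3.15,interpolation=cv2.INTER_CUBIC))
```

```text
(no output)
```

View pics/topc.png

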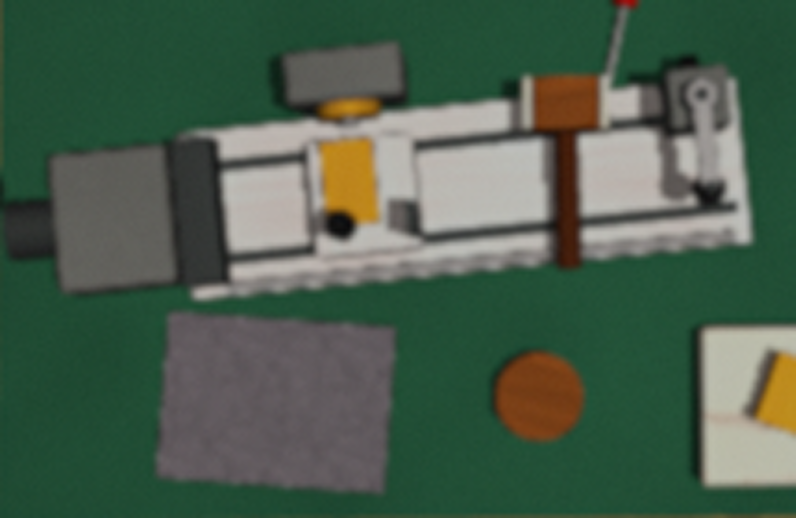

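View pics/scc.png

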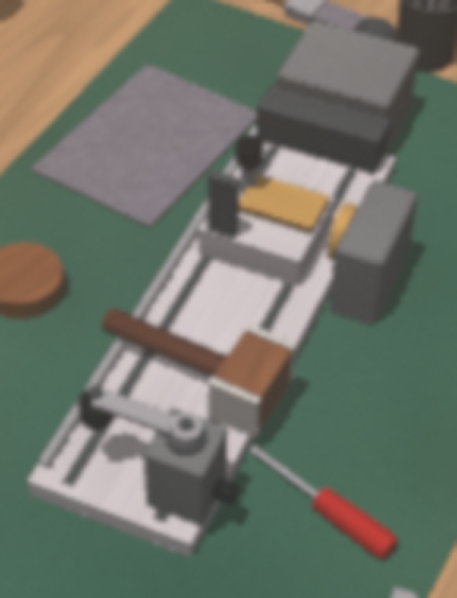

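The enlarged top view shows the knob at (341,224), the pivot at (702,93), the mallet head at (566,102), the handle end at (569,265), and the pad corners. The scene crop agrees. Now I'll convert these to world coordinates and check them against the given sizes.

Run:
```python
from h import *
import pickle
f=pickle.load(open('top.pkl','rb'));g=pickle.load(open('scene.pkl','rb'))
P=lambda x,y,z:ray(f,175+x/3.7-.36,140+y/3.7-.36,z)
Q=lambda x,y,z:ray(g,255+x/3.15-.34,100+y/3.15-.34,z)
np.set_printoptions(precision=4,suppress=True)
pad=[P(*c,.006) for c in((170,313),(396,327),(383,492),(157,477))]
pc=np.mean(pad,0);print('pad',pc,[np.linalg.norm(pad[i]-pad[i-1]) for i in range(4)])
a,b=P(735,78,.024),P(751,243,.024);print('bed end',a,b,np.linalg.norm(a-b))
c=[P(*c,.09) for c in((50,157),(165,145),(180,286),(63,293))];print('box',np.mean(c,0))
pv=P(702,93,.121);print('pivot',pv,Q(187,427,.121))
print('roller',P(710,193,.108),Q(95,410,.1))
print('knob',P(341,224,.132),Q(250,140,.132))
h=[P(*c,.078) for c in((533,77),(600,76),(600,129),(535,131))];print('head',np.mean(h,0))
print('handle end',P(569,265,.05),'mid',P(567,200,.0635),P(567,135,.0635))
# machine frame from pivot and box centre
d=np.mean(c,0)-pv  # machine coords: box (0,.326) - pivot(.055,-.225) = (-.055,.551)
yaw=np.arctan2(d[1],d[0])-np.arctan2(.551,-.055);print('yaw',yaw,np.linalg.norm(d[:2]),np.hypot(.055,.551))
u=(a-b)/np.linalg.norm(a-b);print('yaw2',np.arctan2(u[1],u[0]))
Rm=np.array([[np.cos(yaw),-np.sin(yaw)],[np.sin(yaw),np.cos(yaw)]])
o=pv[:2]-Rm@[.055,-.225];print('origin',o,'bed end mid pred',o+Rm@[0,-.27],(a+b)[:2]/2)
print('roller pred',pv[:2]+Rm@[-.085,0])
print('knob in machine',Rm.T@(P(341,224,.132)[:2]-o))
print('bystanders: round',P(540,396,.026),'cup',ray(f,160,190,.09),'bottle',ray(f,458,199,.11))
```

```text
pad [0.3842 0.2255 0.006 ] [np.float64(0.1580417444415724), np.float64(0.21898573146965106), np.float64(0.1590662641146796), np.float64(0.21797149123753215)]
bed end [ 0.6931 -0.2196  0.024 ] [ 0.5334 -0.2327  0.024 ] 0.1601990965445699
box [0.5563 0.3646 0.09  ]
pivot [ 0.6665 -0.1766  0.121 ] [ 0.6676 -0.1763  0.121 ]
roller [ 0.576  -0.1842  0.108 ] [ 0.5822 -0.1863  0.1   ]
knob [0.5488 0.1518 0.132 ] [0.5497 0.1525 0.132 ]
head [ 0.6633 -0.055   0.078 ]
handle end [ 0.5128 -0.0565  0.05  ] mid [ 0.5735 -0.0547  0.0635] [ 0.6349 -0.0553  0.0635]
yaw 0.10138754585810195 0.5523067911006948 0.5537382052919954
yaw2 0.0814895296112765
origin [0.589  0.0416] bed end mid pred [ 0.6164 -0.227 ] [ 0.6133 -0.2261]
roller pred [ 0.582  -0.1852]
knob in machine [-0.0289  0.1137]
bystanders: round [ 0.3886 -0.0284  0.026 ] cup [0.5888 0.5203 0.09  ] bottle [ 0.549  -0.4937  0.11  ]
```

Run:
```python
from h import *
for y in(np.pi/2,-np.pi/2):
    print(y,[np.round(q,2) if q is not None else None for q in (kinematics.ik(p,down(y)) for p in([.611,-.055,.21],[.345,.226,.19],[.345,.226,.014]))])
yaw=min((np.pi/2,-np.pi/2),key=lambda y:abs(kinematics.ik([.611,-.055,.21],down(y))[5]))
env.reach([.611,-.055,.21],down(yaw))
print(env.movel([.611,-.055,.034],.15,guard=15),monitor.sense()['position'])
env.close_gripper(110)
s=monitor.sense();print(s['finger_gap'],s['contact_force'])
env.movel([.611,-.055,.18],.12)
s=monitor.sense();print(yaw,s['clock'],s['finger_gap'],s['contact_force'],s['ft_torque'],s['position'])
f=grab('scene');cv2.imwrite('pics/lift.png',cv2.resize(f['frame'][60:290,220:420,::-1],None,fx=2.5,fy=2.5))
```

```text
1.5707963267948966 [array([-0.28,  0.53,  1.24, -0.  ,  1.37, -1.85]), array([ 0.29,  0.1 ,  1.87, -0.  ,  1.17, -1.28]), array([ 0.29,  0.41,  2.05, -0.  ,  0.68, -1.28])]
-1.5707963267948966 [array([-0.28,  0.53,  1.24, -0.  ,  1.37,  1.29]), array([ 0.29,  0.1 ,  1.87, -0.  ,  1.17,  1.86]), array([ 0.29,  0.41,  2.05, -0.  ,  0.68,  1.86])]
False [ 0.61150708 -0.05508401  0.03493301]
0.26214559098830836 [-1.53213079  1.78440483  5.07677248]
-1.5707963267948966 5.9667 0.25692881157289016 [ 0.64056246 -0.11163937 -4.46142687] [ 0.03598752  0.16125747 -0.08390804] [ 0.61065572 -0.05490221  0.17911526]
```

View pics/lift.png

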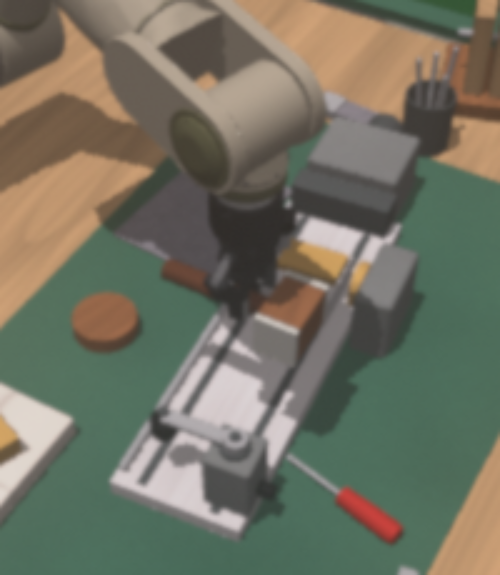

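The mallet is held level, weighs about 4.5 N, and hangs clear of the bed. Next I'll carry it to the pad and place it with a guarded descent.

Run:
```python
from h import *
env.movel([.40,-.02,.18],.25)
env.movel([.345,.226,.18],.25)
env.movel([.345,.226,.04],.15)
env.movel([.345,.226,.019],.05,guard=6)
print(env.movel([.345,.226,.011],.02,guard=3),monitor.sense()['position'],monitor.sense()['contact_force'])
env.release();env.hold(.3)
env.movel([.345,.226,.16],.2)
print(monitor.sense()['clock'])
f=grab('top');cv2.imwrite('pics/pl.png',cv2.resize(f['frame'][140:300,175:400,::-1],None,fx=3,fy=3))
```

```text
True [0.34515466 0.22610971 0.01640904] [0.66592878 0.96346698 2.78835329]
11.9
```

View pics/pl.png

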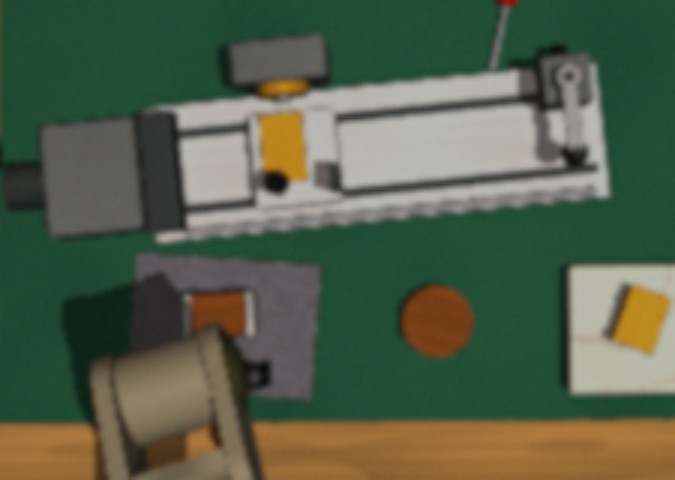

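The mallet lies flat with its head in the middle of the pad, at (222,313) in this crop. Next is the switch.

```bash
cat >> h.py <<'E'
YAW=.095;PV=np.array([.667,-.1765])
RM=np.array([[np.cos(YAW),-np.sin(YAW)],[np.sin(YAW),np.cos(YAW)]])
M=lambda x,y,z:[*(PV+RM@[x,y]),z]   # machine axes, from the pivot
E
python3 - <<'E'
from h import *
th=.6
env.movel([.345,.226,.24],.3);env.close_gripper(30)
opts=[YAW+th,YAW+th-np.pi]
q=down(min(opts,key=lambda y:abs(kinematics.ik(M(-.085,.05,.2),down(y))[5])))
env.reach(M(-.085,.05,.2),q)
env.movel(M(-.085,.05,.096),.15,guard=10)
f0=np.array(monitor.sense()['contact_force'])
for y in(.005,-.005,-.016,-.0265):
    g=env.movel(M(-.085,y,.096),.06,guard=20);s=monitor.sense();print(y,g,np.round(np.array(s['contact_force'])-f0,1),np.round(s['position'],4))
env.hold(.2);s=monitor.sense();print(np.round(np.array(s['contact_force'])-f0,1),s['clock'])
f=grab('top');cv2.imwrite('pics/sw_t.png',f['frame'][:,:,::-1])
g=grab('scene');
a=cv2.resize(f['frame'][150:230,310:400,::-1],None,fx=5,fy=5,interpolation=2);b=cv2.resize(g['frame'][200:280,260:350,::-1],(450,400),interpolation=2)
cv2.imwrite('pics/sw.png',np.hstack([a,b])[:, :])
E
```

```text
0.005 False [0.2 3.  1.4] [ 0.582  -0.1792  0.0961]
-0.005 False [-1.9  4.5  1.1] [ 0.5827 -0.1892  0.0958]
-0.016 False [-3.4  3.7  0.7] [ 0.5834 -0.2002  0.0957]
-0.0265 False [-2.6  4.1  0.6] [ 0.5845 -0.2105  0.0958]
[-2.9  4.6 -0.1] 18.575
```

```bash
python3 -c "
import cv2;a=cv2.imread('pics/sw.png');cv2.imwrite('pics/sw2.png',cv2.resize(a,(800,356)))"
```

```text
(no output)
```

View pics/sw2.png

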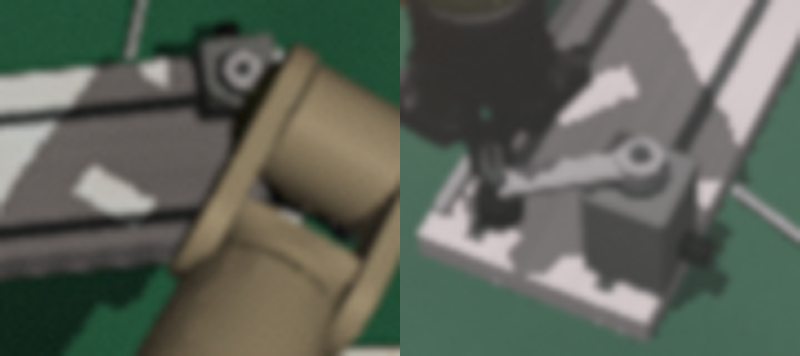

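The right half (scene view) shows the lever swung by the fingertip, from its pivot at (640,158) to its tip at about (515,187). The force of about 5.4 N also implies roughly 0.57 rad. I'll check the angle from the pixels, then let the lever go.

Run:
```python
from h import *
import pickle
g=pickle.load(open('scene.pkl','rb'))
T=lambda x,y:ray(g,260+(x-400)/4.444,200+y/4.444,.121)
d=T(515,187)-T(640,158);d=RM.T@d[:2];print('angle',np.arctan2(-d[1],-d[0]),np.linalg.norm(d))
env.movel(M(-.085,.05,.096),.08);env.hold(.2)
s=monitor.sense();print(s['contact_force'],s['clock'])
f=grab('scene');cv2.imwrite('pics/back.png',cv2.resize(f['frame'][190:280,250:360,::-1],None,fx=5,fy=5,interpolation=2))
env.movel(M(-.085,.05,.24),.2)
```

```text
angle 0.7066318202348034 0.07560943124255065
[ 0.61280477 -0.31809336 -0.75517894] 19.9833
```

View pics/back.png

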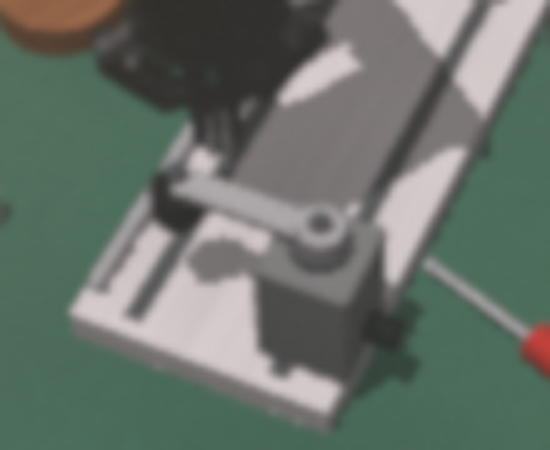

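The lever clicked at about 0.57 rad by force and 0.7 rad by pixels, and it is back at rest. Now I'll push the carriage knob from between the dog and the knob.

Run:
```python
from h import *
K=np.array([.5492,.1520])
N=lambda x,y,z:[*(K+RM@[x,y]),z]
q=down(min((YAW,YAW-np.pi,YAW+np.pi),key=lambda y:abs(kinematics.ik(N(0,-.034,.24),down(y))[5])))
env.reach(N(0,-.034,.24),q)
print(env.movel(N(0,-.034,.109),.12,guard=8))
f0=np.array(monitor.sense()['contact_force'])
env.movel(N(0,-.02,.109),.05,guard=15)
print(env.movel(N(0,.095,.109),.07,guard=15))
s=monitor.sense();print(np.array(s['contact_force'])-f0,'travel',RM.T@(np.array(s['position'][:2])-K),s['clock'])
f=grab('top');g=grab('scene')
a=cv2.resize(f['frame'][150:230,180:300,::-1],(540,360),interpolation=2);b=cv2.resize(g['frame'][90:190,300:400,::-1],(360,360),interpolation=2)
cv2.imwrite('pics/car.png',cv2.resize(np.hstack([a,b]),(800,320)))
```

```text
Traceback (most recent call last):
TypeError: 'NoneType' object is not subscriptable
```

Run:
```python
from h import *
K=np.array([.5492,.1520])
N=lambda x,y,z:[*(K+RM@[x,y]),z]
c=[(abs(j[5]),y) for y in(YAW,YAW-np.pi) for j in [kinematics.ik(N(0,-.034,.24),down(y))] if j is not None];print(c)
q=down(min(c)[1])
env.reach(N(0,-.034,.24),q)
print(env.movel(N(0,-.034,.109),.12,guard=8))
f0=np.array(monitor.sense()['contact_force'])
env.movel(N(0,-.02,.109),.05,guard=15)
print(env.movel(N(0,.095,.109),.07,guard=15))
s=monitor.sense();print(np.array(s['contact_force'])-f0,'travel',RM.T@(np.array(s['position'][:2])-K),s['clock'])
f=grab('top');g=grab('scene')
a=cv2.resize(f['frame'][150:230,180:300,::-1],(540,360),interpolation=2);b=cv2.resize(g['frame'][90:190,300:400,::-1],(360,360),interpolation=2)
cv2.imwrite('pics/car.png',cv2.resize(np.hstack([a,b]),(800,320)))
```

```text
[(np.float64(0.09164633534209132), 0.095)]
False
True
[ 0.68822004 -7.4777255   3.17648311] travel [-3.95582999e-05  6.44834210e-02] 24.7167
```

View pics/car.png

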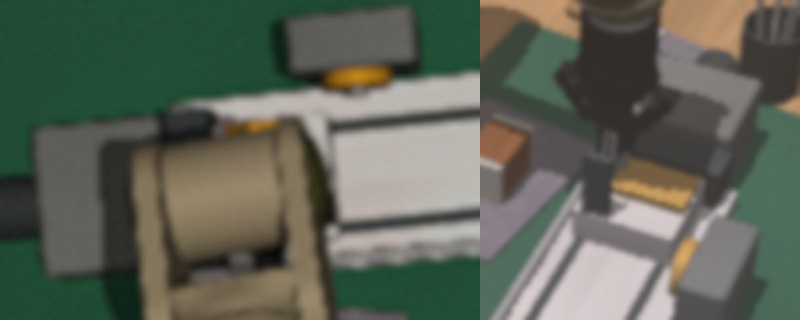

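The guard tripped hard with the carriage up against the dark end block. I'll back off, lift clear and check with an unobstructed view.

Run:
```python
from h import *
K=np.array([.5492,.1520]);N=lambda x,y,z:[*(K+RM@[x,y]),z]
env.movel(N(0,.055,.109),.05);env.movel(N(0,.055,.25),.2);env.movel([.40,-.05,.27],.3);env.hold(.2)
print(monitor.sense()['clock'],monitor.sense()['contact_force'])
f=grab('top');g=grab('scene')
a=cv2.resize(f['frame'][150:280,180:310,::-1],(400,400),interpolation=2);b=cv2.resize(g['frame'][90:190,290:390,::-1],(400,400),interpolation=2)
cv2.imwrite('pics/fin.png',np.hstack([a,b]))
```

```text
27.3417 [0.80057739 0.41377682 0.61598452]
```

View pics/fin.png

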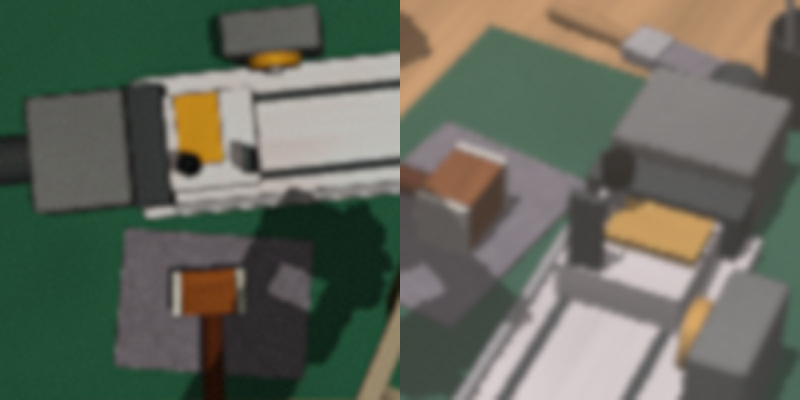

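The carriage now sits flush against the dark block in both views, and the mallet is flat on the pad. I'll check the carriage distance numerically before handing in.

Run:
```python
from h import *
import pickle
f=pickle.load(open('top.pkl','rb'));g=pickle.load(open('scene.pkl','rb'))
P=lambda x,y,z:ray(f,180+x/3.077-.34,150+y/3.077-.34,z)
Q=lambda x,y,z:ray(g,290+(x-400)/4-.38,90+y/4-.38,z)
m=lambda p:np.round(RM.T@(p[:2]-PV)+[.055,-.225],4)
print('rear edge (home .130)',m(P(253,88,.065)),m(P(261,183,.065)))
print('same, scene',m(Q(560,262,.065)),m(Q(690,305,.065)))
print('block face (.230)',m(P(163,85,.074)),m(P(170,200,.074)))
print('knob',m(P(187,162,.132)),'knob before',m(np.array([.5492,.152])))
```

```text
rear edge (home .130) [0.0505 0.1281] [-0.0574  0.1295]
same, scene [-0.0502  0.1284] [0.0635 0.1253]
block face (.230) [0.0632 0.2275] [-0.0663  0.2319]
knob [-0.0296  0.2011] knob before [-0.0311  0.1132]
```

```bash
python3 -c "
from h import *
print(monitor.sense()['clock']);job.hand_in()"
```

```text
27.4417
the job is handed in; nothing more can be done
```

I did all three steps in order and handed the job in at 27.4 s of the 72 s allowed. The hand-in gives no verdict.

- **Mallet:** I gripped it at 110 N, lifted it level off the track and lowered it onto the felt until it touched. The last picture shows it lying flat and released, with its head near the middle of the pad.
- **End switch:** I pushed the roller lever past its click with the shut fingers and let it go. The picture afterwards shows it back at rest. My two angle estimates disagree: about 0.57 rad from the push force of about 5.4 N, and about 0.71 rad from rough pixels. Both are past the click at 0.45 and below 0.85, but the pixel one is just over the suggested 0.7.
- **Carriage:** I pushed it by the knob until it stopped hard, when the 15 N force guard tripped. Its rear edge then measured 125–130 mm in the machine frame, against 130 mm when home. One of the four edge readings (125.3 mm) is almost 5 mm short, close to the 6 mm limit; the others are within 2 mm.
- **Bystanders:** I saw none disturbed in the pictures I checked. I did not measure their positions again at the end.
- **Arm:** It was clear of everything at hand-in.

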